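Check a bored hole with the collared depth gauge

TASK

The collar of the depth gauge has just been set with the brass setting block that stands loose on the bench: first stand that block back, right down, in its own slot in the block rack and let go of it. Then take the depth gauge out of the tool block, lower it into the drill guide clamped on the blank until its collar stops on the guide, draw it right out, and finish still holding it up clear of everything with its rod level and steady, so that I can see whether its tip has picked up packed chips. Leave everything else where it stands.

Things in the scene. Friction and masses are not known exactly. Their poses are not given: they have to be found in the camera images.
- block_centre (a point): Centre of the loose setting block: a plain brass bar standing upright on the bench, 22 mm (own x) by 30 mm (own y) by 70 mm tall (own z, up), about 0.39 kg. Two more brass blocks (16 x 30 x 60 and 28 x 30 x 80 mm) stand in the rack and stay there.
- slot (a point): Centre of the floor of the loose block's own slot, the empty middle one of the rack, 10 mm above the bench and 25 mm below the rack's top. The slot is 27 mm (own x) by 35 mm (own y), axes along the rack: the block goes in with its x along the rack's x (either way round), 2.5 mm clear a side, and home its centre is 35 mm above this point.
- gauge_handle (a point): Centre of the gauge's octagonal pale wood handle, 26 mm across flats, 75 mm long along own z; flats face own x, own y and the 45 degrees between. Own z runs along the rod from tip to handle, up at the start. From here the collar's underside is 67.5 mm and the tip 147.5 mm along -z; the balance point lies near the collar.
- gauge_collar (a point): Centre of the underside of the gauge's brass collar (29.6 mm across, 12 mm thick, with a thumbscrew reaching 25 mm from the axis along own +x), on the rod's axis, 80 mm from the tip; axes as the gauge's.
- gauge_tip (a point): The end of the gauge's rod, on its axis, with a 2 mm bevel; axes as the gauge's.
- guide_mouth (a point): Centre of the top rim of the drill guide, an upright steel tube 100 mm above the bench, 35 mm across its rim. Its bore is 13 mm, with a countersunk mouth 22 mm wide and 6 mm deep; with the hole below it is 88 mm deep, so the gauge's collar lands on the rim before its rod meets the bottom. z is up; the blank's length runs along own x.
- tool_block: Fixed dark wooden block 70 mm (own x) by 250 mm (own y) by 95 mm high with three upright 13 mm bores 80 mm apart along own y, holding the gauge and two gouges. Origin: centre of its underside.
- blank: The fixed limewood blank, 200 x 80 x 60 mm, from 70 mm to the -x side of its origin to 130 mm to the +x side, with an aluminium jig on top that carries the guide. A bar clamp crosses the jig 40 mm to the +x side, its top 99 mm above the bench. Origin on the bench right under the guide mouth; axes as guide_mouth.
- gauge: The depth gauge: a steel rod 10 mm thick with fine dark rings near its tip, a brass collar midway and a wooden handle on top, about 0.16 kg. At the start it stands upright in one of the three bores of the tool block, its collar on the block's top, and must be lifted 80 mm straight up to come free. Origin: the same point as gauge_collar.
- block_m: The loose setting block as a whole. Origin: centre of its underside.
- block_s: The small brass block in the rack, to be left alone. Origin: centre of its underside.
- block_l: The large brass block in the rack, to be left alone. Origin: centre of its underside.
- gouge_a: A carving gouge with a round, waisted handle (33 mm at its thickest) standing in the tool block, 113 mm tall above it, to be left alone. Origin: on its axis at the block's top.
- gouge_b: A second, shorter gouge with a round, waisted handle standing in the tool block, 101 mm tall above it, to be left alone. Origin: on its axis at the block's top.
- spool: A pale thread spool, 52 mm across, 86 mm tall, to be left alone. Origin: centre of its underside.
- mug: A white mug, 82 mm across, 92 mm tall, to be left alone. Origin: centre of its underside.
- awl: A slim awl with a wooden handle lying on the bench, 220 mm long, to be left alone. Origin: under its middle.
- rack: Fixed dark wooden rack 180 mm (own x) by 70 mm (own y) by 35 mm high with three slots for brass setting blocks; the other two blocks stand 54 mm from the middle slot to the -x side and 56 mm to the +x side, topping out 70 and 90 mm above the bench. Origin: centre of its underside.
Things that resemble listed ones, but are neither listed nor needed, are in the scene too. Leave any blue look-alike of the gauge alone.

How it is judged:
On the way, in this order (a step that is already met when the one before it is completed fails the run):
1. the setting block stands right down in its own slot and has been let go (horizontal distance between block_centre and slot below 0.006 m and z of block_centre in the frame of slot below 0.038 m and angle between block_centre's own z axis and vertical below 0.15 rad and contact force between the fingers and block_m below 0.1 N), for 0.2 s.
2. the gauge stands upright in the drill guide with its collar on the rim (horizontal distance between gauge_collar and guide_mouth below 0.005 m and z of gauge_collar in the frame of guide_mouth below 0.003 m and angle between gauge_tip's own z axis and vertical below 0.1 rad and contact force between gauge and blank above 0.5 N), for 0.1 s.
At the end, for the whole second after the job is handed in: The fingers hold the gauge, touching nothing else, rod level within 0.17 rad, slower than 0.03 m/s, tip over 150 mm above the bench; the setting block stands upright (0.15 rad) in its own slot, released, centred within 6 mm, within 3 mm of fully down (all of step 1 and angle between gauge_tip's own z axis and vertical between 1.4 and 1.74 rad and height (world z) of gauge_tip above 0.15 m and contact force between the fingers and gauge above 1 N and contact force between gauge and blank below 0.1 N and contact force between gauge and tool_block below 0.1 N and linear speed of gauge below 0.03 m/s and contact force between gauge and gouge_a below 0.1 N and contact force between gauge and gouge_b below 0.1 N and contact force between gauge and mug below 0.1 N and contact force between gauge and rack below 0.1 N); the arm keeps its last pose, push and grip.
It fails at once if the spool, mug, awl, a gouge or another setting block is shifted by more than 30 mm (distance of any of spool, mug, awl, gouge_a, gouge_b, block_s, block_l from where it was at the start of the episode above 0.03 m).
It also fails if it takes over 67 s, if anything falls off the work surface, if the arm or the gripper's body presses on something with over 40 N, if the wrist force passes 120 N, or if a joint passes its speed limit or range.

ROBOT

A 6-joint arm with a two-finger parallel gripper is mounted at the origin on the work surface. World frame = base frame: x ahead of the robot, y to its left, z up, the work surface at z = 0. Lengths are in m, angles in rad, forces in N, time in s.
With the tool pointing down it reaches from about 0.275 to 0.875 m from the base axis. Payload 12.5 kg.
Tool frame: the origin (TCP) lies at the very end of the fingers, on their centre line; the grasp point (between the pads) lies 19 mm behind it; x points along the fingers, y is the direction in which the jaws open and shut, and the axes are right-handed (so a half turn about x gives the same grasp; the last joint's range is limited). The gripper opens to 85 mm and grips with 20 to 120 N. Pads are 22 mm wide; open, the fingers measure 114 mm over their backs; the gripper's body (76 mm by 85 mm) begins 54 mm behind the grasp point. The pads swing forward as they close: fully open they stand 13 mm farther back than shut.
Start: joints at [1.076, 0.351, 1.652, -0, 1.139, -0.085], TCP at [0.219, 0.504, 0.231] pointing down, gripper open.
Joint ranges: [-2.75, 2.75], [-0.79, 2.1], [0.01, 2.65], [-1.57, 4.71], [0.07, 3.14], [-2.87, 2.87]. Speed limits (rad/s): [2.22, 2.22, 2.79, 3.14, 3.14, 3.14].

INTERFACE

Orientations are given as a 3x3 rotation matrix whose columns are the frame's x, y, z axes.
In Python, from bench import manip gives the robot as it stands. Calls block until the motion is done:
- manip.move_ptp(position, orientation): joint-space move of the TCP to a pose.
- manip.move_l(position, attitude=None, max_speed=0.15): straight line of the TCP; attitude=None keeps the orientation; max_speed is the mean speed in m/s.
- manip.move_j(angles): joint-space move.
- manip.set_gripper(opening, effort=None): opening from 0.0 (shut) to 1.0 (fully open); effort is the grip in N (None keeps the last); returns when the fingers have stopped.
- manip.dwell(seconds).
- manip.inverse_kinematics(position, orientation): joint angles nearest the present ones, or None.
- manip.grab_frame(name): name is "scene" or "top"; returns (picture, depth): 480x640x3 uint8, red, green, blue; 480x640 float32, m along the optical axis (not along the pixel's ray), 0 where there is no reading.
- manip.get_calibration(name): a dict with "camera_matrix" (3x3 intrinsics, pixels), "R" (3x3) and "t" (3): a world point X has camera coordinates R X + t. Camera axes: x right, y down, z forward; pixel columns grow to the right and rows downward; lengths in m; the calibration is good to about 2 mm. A picture is of the moment at which its call begins. get_calibration takes no time and is no camera call.
A pose or a line that the arm cannot do raises manip.Unreachable and nothing moves.
- manip.sign_off(): hands the job in, once; it reports no verdict.
Trained networks look in the newest picture that a camera, given by its name, has taken for a name from the list of things; names that differ only in an ending like _2 or _b are one class to them, and where a whole thing is asked for, a point or a joint stands for the part that bears it (a point fixed in the world has none). Each returns a list of dicts, best first, with "confidence" (0 to 1); they miss things now and then, are a little off and sometimes report something else, mostly with a low value. They report only what shows in the picture. A call takes as long as a camera call. They do not tell look-alikes from the thing itself.
- manip.look_for(camera, name): "at" ([x, y, z] in m, in world coordinates, good to about 4 mm: the middle of the surface that is visible of it).
Readings, each from a call of its own:
- manip.current_time(): time.
- manip.current_qpos(): joint angles.
- manip.current_joint_vel(): joint speeds.
- manip.current_joint_torque(): joint torques, N m.
- manip.current_ee_pos(): TCP position.
- manip.current_tcp_rot(): TCP orientation.
- manip.current_force(): force on the tool from outside, world axes, zero at the start.
- manip.current_ft_torque(): the same for the moment, N m.
- manip.current_grip_width(): opening from 0.0 (shut) to 1.0 (fully open).
Only numpy, scipy, OpenCV 4.12 (cv2) and the standard library are available. Lean on these libraries where they do the work, as an engineer would, in place of code of your own. Each camera call takes 0.05 s, during which the arm holds its last target.

## Working session

There is one attempt and no reset: what is moved stays moved. The work goes in short steps, each a Python script; the robot and the scene stay as the last script left them, time stands still between calls to the robot, and variables do not carry over. Pictures are saved under pics/ and viewed, and the job is handed in when it is done.

```bash
ls; mkdir -p pics
python3 - <<'E'
from bench import manip
import cv2,numpy as np
for n in("scene","top"):
    p,d=manip.grab_frame(n); cv2.imwrite(f"pics/{n}0.png",p[:,:,::-1]); np.save(f"{n}0.npy",d); np.save(f"{n}0p.npy",p)
    c=manip.get_calibration(n); print(n,c)
print(manip.current_time())
E
```

```text
pics
scene {'camera_matrix': array([[588.94812567,   0.        , 324.50335282],
       [  0.        , 588.94812567, 245.77748657],
       [  0.        ,   0.        ,   1.        ]]), 'R': array([[ 0.75670613,  0.65373708,  0.00486425],
       [ 0.42322264, -0.48418569, -0.76579816],
       [-0.49827546,  0.58154282, -0.64306261]]), 't': array([-0.38721859, -0.2015636 ,  1.6320837 ])}
top {'camera_matrix': array([[551.47622952,   0.        , 322.01229113],
       [  0.        , 551.47622952, 245.34368431],
       [  0.        ,   0.        ,   1.        ]]), 'R': array([[-0.00686221, -0.99994872, -0.00744806],
       [-0.98827846,  0.00791769, -0.15245653],
       [ 0.15250768,  0.00631457, -0.98828211]]), 't': array([-0.07525626,  0.58165595,  1.12073574])}
0.1
```

View pics/scene0.png

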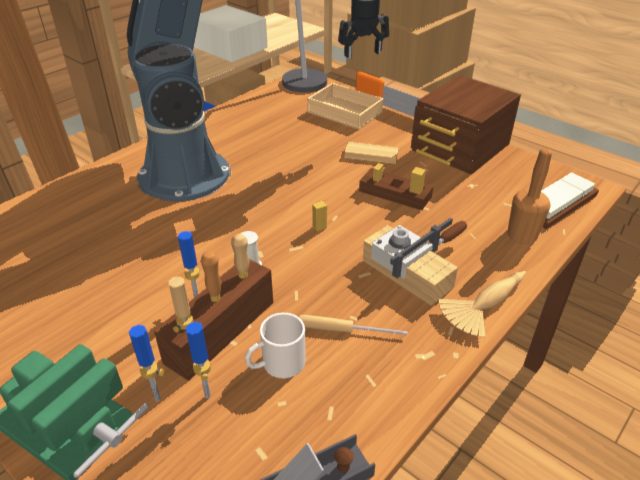

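View pics/top0.png

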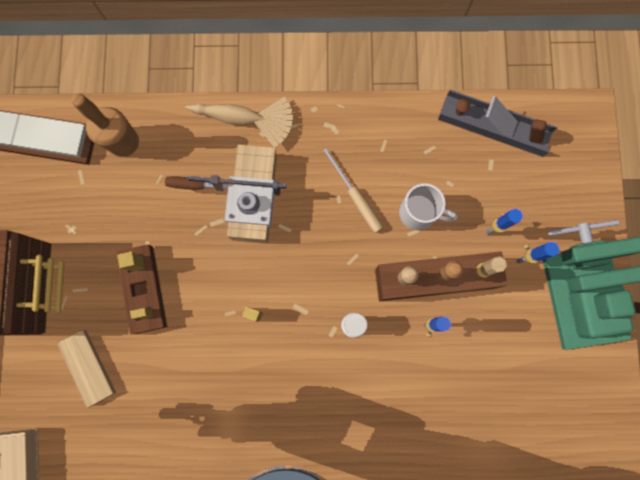

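```bash
cat > h.py <<'E'
import numpy as np,cv2
from bench import manip
def w(cal,u,v,d):
    K,R,t=cal["camera_matrix"],cal["R"],cal["t"]
    c=np.array([(u-K[0,2])/K[0,0]*d,(v-K[1,2])/K[1,1]*d,d]); return R.T@(c-t)
def proj(cal,X):
    c=cal["R"]@np.asarray(X,float)+cal["t"];q=cal["camera_matrix"]@c;return q[:2]/q[2]
def ray(cal,u,v,z):
    a=w(cal,u,v,1.);o=-cal["R"].T@cal["t"];k=(z-o[2])/(a[2]-o[2]);return o+k*(a-o)
def cloud(cal,d):
    K,R,t=cal["camera_matrix"],cal["R"],cal["t"]
    v,u=np.mgrid[:480,:640]
    c=np.stack([(u-K[0,2])/K[0,0]*d,(v-K[1,2])/K[1,1]*d,d],-1)
    return (c-t)@R
E
python3 - <<'E'
from h import *
s=np.load("scene0p.npy");t=np.load("top0p.npy")
a=cv2.resize(s[220:400,120:320],(800,600)[:2],interpolation=3) if 0 else cv2.resize(s[220:370,120:320],(800,600),interpolation=cv2.INTER_CUBIC)
b=cv2.resize(t[140:340,90:310],(660,600),interpolation=cv2.INTER_CUBIC)
c=cv2.resize(t[200:350,340:540],(800,600),interpolation=cv2.INTER_CUBIC)
e=cv2.resize(s[140:290,290:490],(800,600),interpolation=cv2.INTER_CUBIC)
for n,i in zip("abce",(a,b,c,e)): cv2.imwrite(f"pics/c_{n}.png",i[:,:,::-1])
for n in("block_m","slot","rack","gauge_handle","gauge","gauge_collar","guide_mouth","blank","tool_block","block_s","block_l","gouge_a","block_centre"):
    for cam in("scene","top"):
        r=manip.look_for(cam,n)
        print(n,cam,[(np.round(x["at"],3).tolist(),round(x["confidence"],2)) for x in r[:4]])
print(manip.current_time())
E
```

```text
block_m scene [([0.557, 0.305, 0.072], 0.85), ([0.446, 0.062, 0.044], 0.71), ([0.449, 0.285, 0.056], 0.55)]
block_m top [([0.544, 0.316, 0.09], 0.63), ([0.44, 0.064, 0.069], 0.61)]
slot scene [([0.497, 0.282, 0.031], 0.9), ([0.716, 0.052, 0.058], 0.46)]
slot top [([0.489, 0.298, 0.034], 0.69)]
rack scene [([0.445, 0.284, 0.056], 0.74), ([0.435, -0.145, 0.076], 0.53)]
rack top [([0.488, 0.301, 0.035], 0.71)]
gauge_handle scene [([0.422, -0.303, 0.138], 0.97), ([0.561, -0.505, 0.132], 0.82), ([0.53, -0.405, 0.158], 0.6), ([0.624, -0.445, 0.137], 0.59)]
gauge_handle top [([0.609, -0.438, 0.154], 0.82), ([0.548, -0.5, 0.15], 0.74), ([0.413, -0.298, 0.177], 0.74), ([0.519, -0.393, 0.185], 0.56)]
gauge scene [([0.561, -0.505, 0.129], 0.89), ([0.53, -0.407, 0.16], 0.72), ([0.623, -0.446, 0.135], 0.72), ([0.424, -0.306, 0.136], 0.66)]
gauge top [([0.415, -0.293, 0.176], 0.95), ([0.612, -0.432, 0.155], 0.84), ([0.516, -0.392, 0.182], 0.68), ([0.55, -0.502, 0.149], 0.58)]
gauge_collar scene [([0.626, -0.447, 0.134], 0.9), ([0.53, -0.413, 0.159], 0.77), ([0.422, -0.304, 0.138], 0.64), ([0.56, -
[... 613 characters left out ...]
 [([0.557, 0.305, 0.072], 0.85), ([0.446, 0.062, 0.044], 0.71), ([0.449, 0.285, 0.056], 0.55)]
block_s top [([0.544, 0.316, 0.09], 0.63), ([0.44, 0.064, 0.069], 0.61)]
block_l scene [([0.557, 0.305, 0.072], 0.85), ([0.446, 0.062, 0.044], 0.71), ([0.449, 0.285, 0.056], 0.55)]
block_l top [([0.544, 0.316, 0.09], 0.63), ([0.44, 0.064, 0.069], 0.61)]
gouge_a scene [([0.517, -0.247, 0.154], 0.88), ([0.517, -0.328, 0.163], 0.66)]
gouge_a top [([0.502, -0.238, 0.192], 0.78), ([0.51, -0.311, 0.201], 0.7), ([0.438, 0.059, 0.069], 0.57), ([0.667, -0.301, 0.033], 0.21)]
block_centre scene [([0.448, 0.057, 0.046], 0.9)]
block_centre top [([0.438, 0.062, 0.075], 0.72), ([0.511, -0.315, 0.201], 0.66)]
1.4
```

View pics/c_a.png

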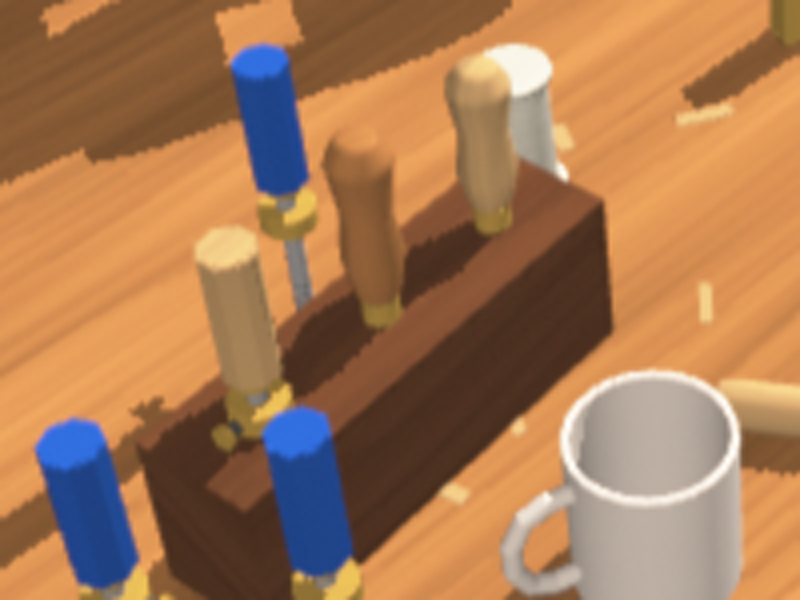

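View pics/c_b.png

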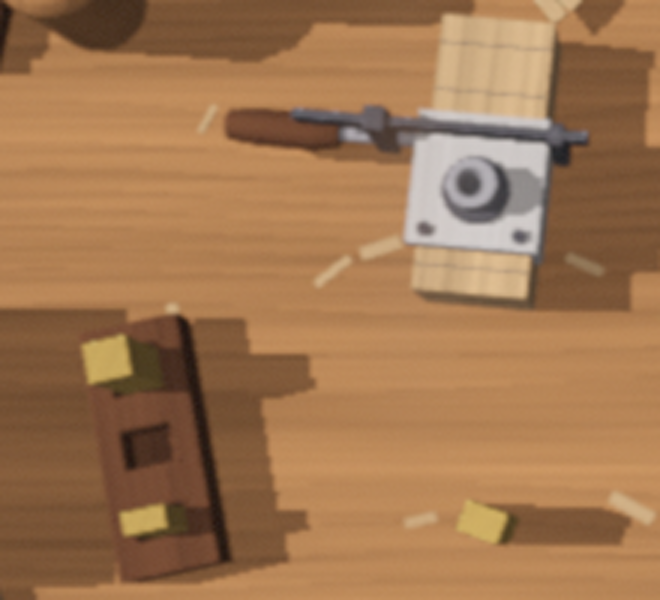

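View pics/c_c.png

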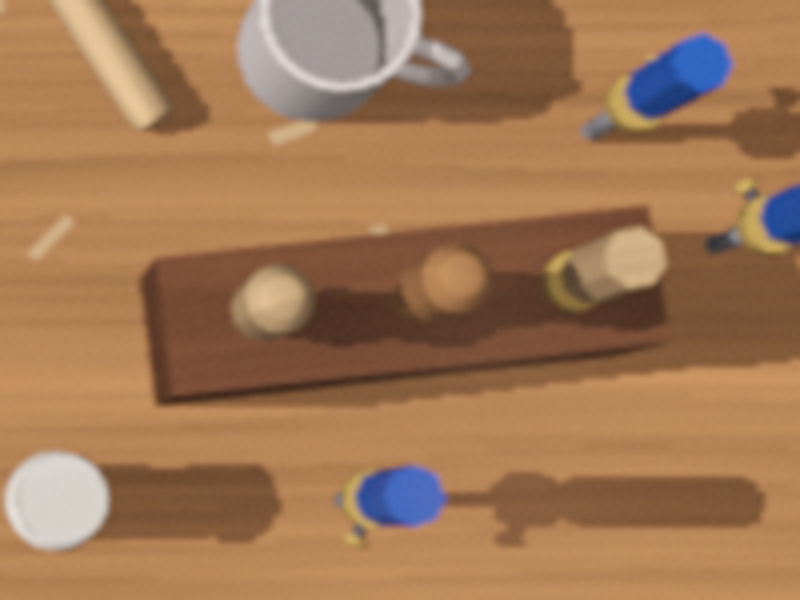

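View pics/c_e.png

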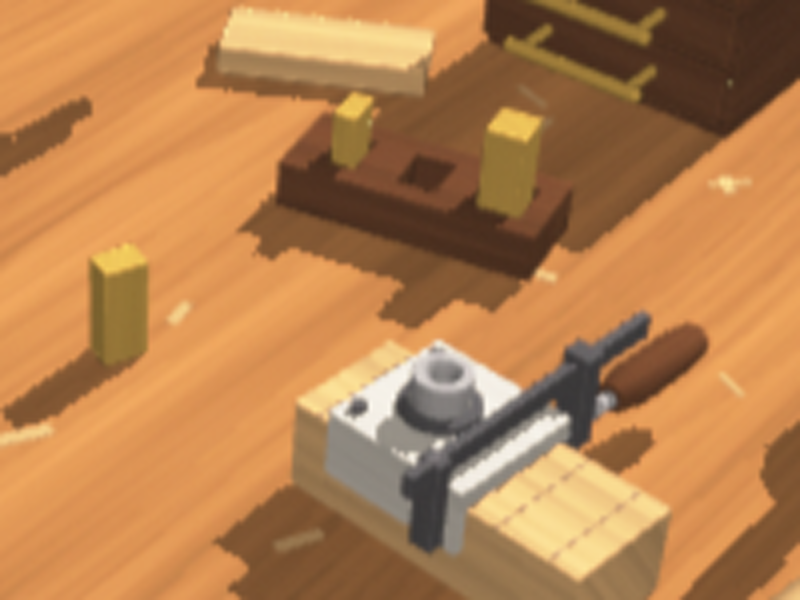

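```bash
cat > m.py <<'E'
from h import *
C={n:manip.get_calibration(n) for n in("scene","top")}
P={n:cloud(C[n],np.load(n+"0.npy")) for n in C}; I={n:np.load(n+"0p.npy") for n in C}
def sel(n,lo,hi):
    p=P[n]; return np.all((p>=lo)&(p<=hi),-1)&(np.load(n+"0.npy")>0)
def rect(pts):
    r=cv2.minAreaRect((pts[:,:2]*1000).astype(np.float32)); return np.round(np.array(r[0]),1),np.round(r[1],1),round(r[2],1)
E
python3 - <<'E'
from m import *
for n in C:
    print(n)
    for nm,lo,hi in [("bench",(.6,-.2,-.03),(.65,-.1,.03)),("block",(.40,.02,.055),(.48,.1,.085)),("racktop",(.38,.22,.025),(.62,.38,.045)),("bs",(.41,.24,.06),(.48,.33,.08)),("bl",(.5,.24,.08),(.6,.36,.1)),
        ("rim",(.65,.03,.092),(.74,.12,.108)),("hand",(.48,-.43,.19),(.56,-.36,.21)),("tb",(.4,-.46,.085),(.6,-.15,.105)),("g1",(.48,-.345,.18),(.55,-.28,.23)),("g2",(.47,-.27,.18),(.55,-.2,.23))]:
        m=sel(n,lo,hi);p=P[n][m]
        if len(p)<4: print(nm,len(p));continue
        print(nm,len(p),"med",np.round(np.median(p,0)*1000,1),"zsd",round(p[:,2].std()*1000,2),"rect",*rect(p))
E
```

```text
scene
bench 631 med [ 626.4 -139.1   -1.2] zsd 8.39 rect [ 625. -150.] [99.7 49.8] 89.9
block 127 med [442.2  61.5  66.3] zsd 4.43 rect [439.1  64. ] [31.4 27.7] 57.4
racktop 1009 med [495.6 295.6  32.4] zsd 3.34 rect [494.5 305.9] [181.  82.] 11.9
bs 57 med [444.8 289.9  66.4] zsd 3.05 rect [443.9 291.8] [19.2 30.6] 9.8
bl 101 med [550.8 313.3  86.9] zsd 2.5 rect [549.4 314.4] [28.8 36.7] 12.1
rim 215 med [678.4  71.7  95.5] zsd 2.54 rect [681.7  76. ] [87.1 62.2] 84.3
hand 191 med [ 524.4 -403.6  198.4] zsd 2.9 rect [ 521.2 -402.3] [26.1 27.8] 55.4
tb 3063 med [ 520.3 -329.6   93.6] zsd 2.98 rect [ 476.1 -299.5] [146.5 306. ] 4.7
g1 274 med [ 520.1 -327.5  197.3] zsd 7.64 rect [ 516.8 -324.9] [31.4 25.7] 60.6
g2 182 med [ 511.1 -247.8  189.8] zsd 4.52 rect [ 508.  -244.7] [31.1 26.9] 59.4
top
bench 1038 med [ 6.257e+02 -1.523e+02 -6.000e-01] zsd 8.69 rect [ 625.1 -150.4] [49.8 98.3] 0.2
block 166 med [437.5  65.4  68.9] zsd 2.64 rect [438.1  65.9] [30.  21.9] 68.6
racktop 2206 med [482.  300.5  33.8] zsd 2.76 rect [494.2 306.8] [181.1  72.8] 12.1
bs 131 med [441.1 294.3  68.5] zsd 2.62 rect [441.1 294.7] [16.5 31.4] 11.9
bl 225 med [547.4 316.6  88.8] zsd 2.72 rect [548.1 318.3] [28.1 32. ] 11.3
rim 320 med [676.1  72.5  96.3] zsd 2.97 rect [680.6  77.4] [89.4 59.9] 84.3
hand 193 med [ 519.9 -399.6  199.4] zsd 2.52 rect [ 520.2 -400.7] [26.  26.5] 50.4
tb 3502 med [ 504.3 -305.8   94. ] zsd 2.5 rect [ 482.2 -302. ] [156.5 331.4] 14.8
g1 248 med [ 511.  -318.1  202.5] zsd 5.75 rect [ 511.7 -320.7] [30.9 30.3] 22.0
g2 229 med [ 503.6 -240.5  191.6] zsd 4.15 rect [ 504.  -241.9] [29.8 30.7] 44.7
```

Run:
```python
from m import *
from scipy.optimize import least_squares
# thumbscrew
s=ray(C["scene"],177,328.7,.101);print("screw",s, np.degrees(np.arctan2(s[1]+.4007,s[0]-.5202)))
# rim circle
for n in C:
    m=sel(n,(.66,.045,.088),(.705,.12,.112)); p=P[n][m]
    print(n,np.round(np.percentile(p[:,2],[10,50,90])*1000,1))
    for g in (p[p[:,2]>.096],p[p[:,2]>.094]):
        c,r=cv2.minEnclosingCircle((g[:,:2]*1000).astype(np.float32)); print(n,"rim",np.round(c,1),round(r,1),len(g),rect(g))
# tool block / blank orientation
m=sel("top",(.45,-.46,.088),(.58,-.17,.1));m2=cv2.erode(m.astype(np.uint8),np.ones((2,2)))
print("tb",rect(P["top"][m2>0]))
m=sel("top",(.63,.0,.053),(.8,.14,.067));print("blank",rect(P["top"][m]))
def draw(n,polys,box,k,fn):
    x0,y0,x1,y1=box; im=cv2.resize(I[n][y0:y1,x0:x1],None,fx=k,fy=k,interpolation=cv2.INTER_CUBIC)[:,:,::-1].copy()
    for q,col in polys:
        u=np.array([proj(C[n],X) for X in q]); u=((u+.5-[x0,y0])*k*8).astype(np.int32)
        cv2.polylines(im,[u],True,col,1,cv2.LINE_AA,shift=3)
    cv2.imwrite(fn,im)
def R(c,l,w,a,z):
    a=np.radians(a);e=np.array([np.cos(a),np.sin(a)]);f=np.array([-e[1],e[0]])
    return [np.r_[np.array(c)+e*i*l/2+f*j*w/2,z]/1000 for i,j in((1,1),(1,-1),(-1,-1),(-1,1))]
def O(c,r,z,n=40): return [np.r_[c[0]+r*np.cos(t),c[1]+r*np.sin(t),z]/1000 for t in np.arange(n)*2*np.pi/n]
G=(0,255,0);B=(255,0,255)
polys=[(R((438.1,65.9),22,30,-21.4,70),G),(R((494.2,306.5),180,70,12.1,35),G),(R((493.9,306.3),27,35,12.1,35),B),(R((493.9,306.3),27,35,12.1,10),B),(O((681,77),17.5,100),G),(O((681,77),11,100),B),(O((520.2,-400.7),14,200,8),G)]
draw("top",polys,(110,170,290,330),4.4,"pics/ov_t.png")
draw("scene",polys,(300,155,460,275),5,"pics/ov_s.png")
draw("top",polys,(460,240,540,300),8,"pics/ov_tg.png")
```

```text
screw [ 0.5266247 -0.4235069  0.101    ] -74.2674685196772
scene [89.7 95.5 99.3]
scene rim [669.8  71.8] 18.5 65 (array([672.5,  71.9]), array([23.1, 34.7]), 4.1)
scene rim [681.   71.9] 25.2 86 (array([675.1,  65.6]), array([31.4, 49.4]), 50.7)
top [ 91.8  96.6 101.2]
top rim [682.4  67.6] 28.4 100 (array([681.5,  68.1]), array([37.3, 46.7]), 81.8)
top rim [681.8  68. ] 29.0 139 (array([682.1,  67.8]), array([39.7, 46.9]), 85.6)
tb (array([ 511.1, -322.5]), array([ 68.2, 249.3]), 5.6)
blank (array([715.3,  75.1]), array([168.6, 129.4]), 0.8)
```

View pics/ov_t.png

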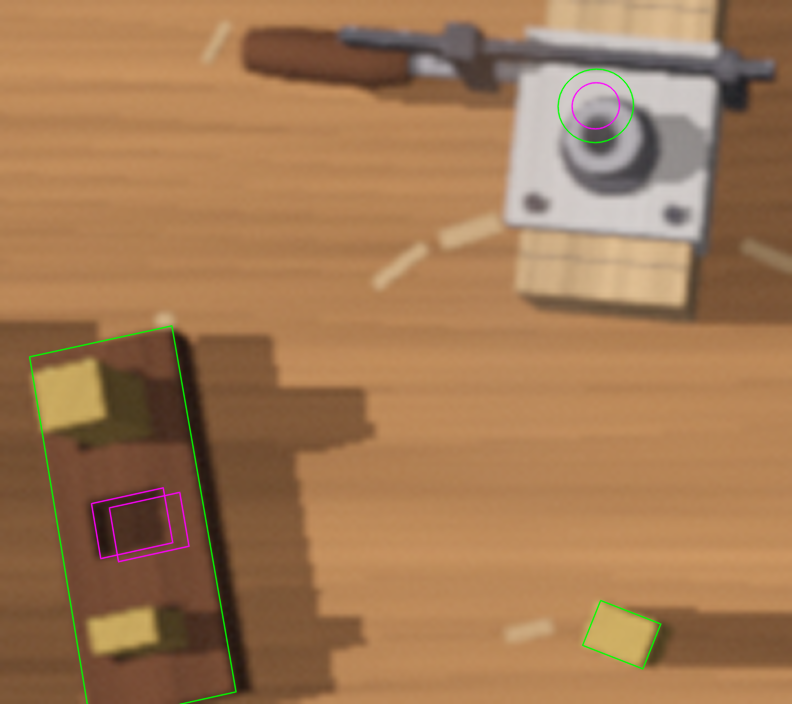

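View pics/ov_s.png

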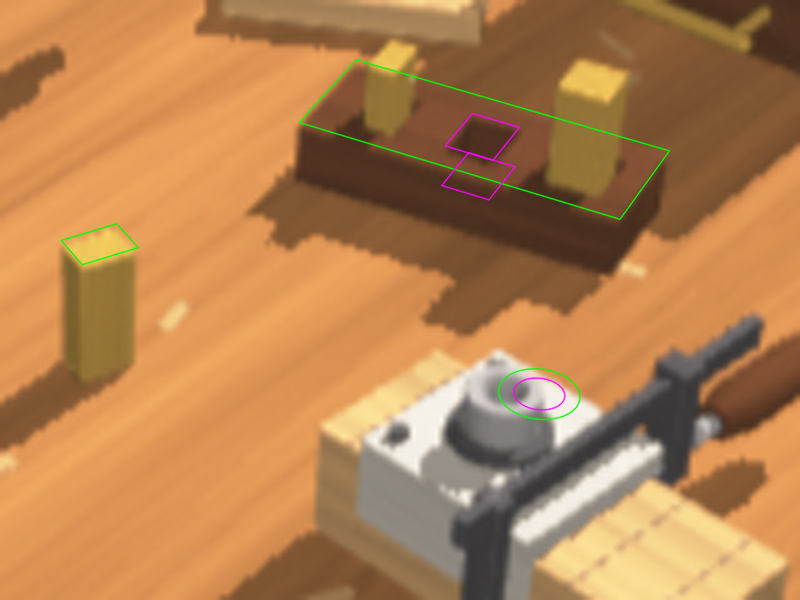

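View pics/ov_tg.png

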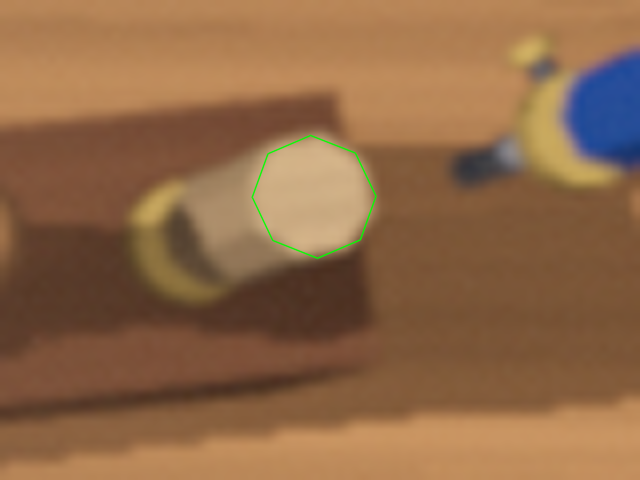

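Run:
```python
from m import *
a=ray(C["top"],245.6,200.6,.1);print(a)
print(proj(C["top"],a),proj(C["scene"],a))
def O(c,r,z,n=60): return [np.r_[c[0]+r*np.cos(t),c[1]+r*np.sin(t),z]/1000 for t in np.arange(n)*2*np.pi/n]
def draw(n,polys,c,k,fn):
    x0,y0=c[0]-20,c[1]-20; im=cv2.resize(I[n][y0:y0+40,x0:x0+40],None,fx=k,fy=k,interpolation=cv2.INTER_CUBIC)[:,:,::-1].copy()
    for q,col in polys:
        u=np.array([proj(C[n],X) for X in q]); u=((u+.5-[x0,y0])*k*8).astype(np.int32)
        cv2.polylines(im,[u],True,col,1,cv2.LINE_AA,shift=3)
    return im
c=a[:2]*1000
p=[(O(c,17.5,100),(0,255,0)),(O(c,11,100),(255,0,255)),(O(c,6.5,94),(255,255,0))]
b=proj(C["scene"],a).astype(int)
im=np.hstack([draw("top",p,(246,200),10,0),draw("scene",p,b,10,0)])
cv2.imwrite("pics/rim.png",im)
```

```text
[0.66600325 0.07516691 0.1       ]
[245.6 200.6] [401.07725885 230.74101079]
```

View pics/rim.png

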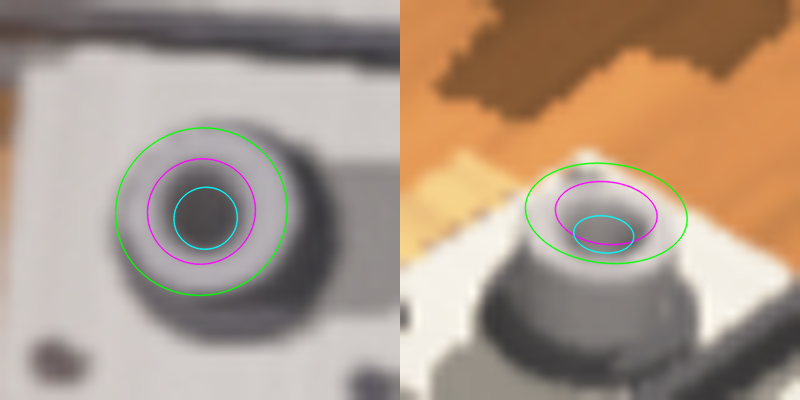

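```bash
cat >> h.py <<'E'
def down(a):
    a=np.radians(a);x=np.array([0,0,-1.]);y=np.array([np.cos(a),np.sin(a),0]);return np.stack([x,y,np.cross(x,y)],1)
def best(pos,a):
    o=[]
    for k in(0,180):
        q=manip.inverse_kinematics(pos,down(a+k))
        if q is not None:o.append((abs(q[5]),a+k,np.round(q,2)))
    return sorted(o,key=lambda t:t[0])
def st(m=""):
    print(m,"t",round(manip.current_time(),2),"tcp",np.round(manip.current_ee_pos(),4),"F",np.round(manip.current_force(),1),"M",np.round(manip.current_ft_torque(),2),"grip",round(manip.current_grip_width(),3))
E
python3 - <<'E'
from h import *
print(best([.4381,.0659,.15],68.6));print(best([.4939,.3063,.15],102.1))
for a in (-74,-29,16,61): print(a,best([.5202,-.4007,.25],a),best([.666,.0745,.25],a))
E
```

```text
[(np.float64(1.153145976679254), 68.6, array([ 0.04,  0.27,  2.  , -0.  ,  0.87, -1.15])), (np.float64(1.988446676910539), 248.6, array([ 0.04,  0.27,  2.  , -0.  ,  0.87,  1.99]))]
[(np.float64(1.3069623479197812), 102.1, array([ 0.48,  0.5 ,  1.64, -0.  ,  1.  , -1.31])), (np.float64(1.8346303056700117), 282.1, array([ 0.48,  0.5 ,  1.64, -0.  ,  1.  ,  1.83]))]
-74 [(np.float64(0.5643137555202857), -74, array([-0.73,  0.53,  1.33, -0.  ,  1.28,  0.56])), (np.float64(2.5772788980695074), 106, array([-0.73,  0.53,  1.33, -0.  ,  1.28, -2.58]))] [(np.float64(1.3334995559044653), -74, array([ 0.04,  0.56,  1.29, -0.  ,  1.3 ,  1.33])), (np.float64(1.8080930976853282), 106, array([ 0.04,  0.56,  1.29, -0.  ,  1.3 , -1.81]))]
-29 [(np.float64(0.22108440787716255), -29, array([-0.73,  0.53,  1.33, -0.  ,  1.28, -0.22]))] [(np.float64(0.5481013925070166), -29, array([ 0.04,  0.56,  1.29, -0.  ,  1.3 ,  0.55])), (np.float64(2.5934912610827765), 151, array([ 0.04,  0.56,  1.29, -0.  ,  1.3 , -2.59]))]
16 [(np.float64(1.0064825712746108), 16, array([-0.73,  0.53,  1.33, -0.  ,  1.28, -1.01])), (np.float64(2.135110082315183), 196, array([-0.73,  0.53,  1.33, -0.  ,  1.28,  2.14]))] [(np.float64(0.23729677089043166), 16, array([ 0.04,  0.56,  1.29, -0.  ,  1.3 , -0.24]))]
61 [(np.float64(1.349711918917734), 241, array([-0.73,  0.53,  1.33, -0.  ,  1.28,  1.35])), (np.float64(1.7918807346720589), 61, array([-0.73,  0.53,  1.33, -0.  ,  1.28, -1.79]))] [(np.float64(1.0226949342878795), 61, array([ 0.04,  0.56,  1.29, -0.  ,  1.3 , -1.02])), (np.float64(2.1188977193019127), 241, array([ 0.04,  0.56,  1.29, -0.  ,  1.3 ,  2.12]))]
```

Run:
```python
from h import *
R=down(68.6)
manip.set_gripper(0.75,40)
manip.move_ptp([.4381,.0659,.15],R); st("above")
manip.move_l([.4381,.0659,.039]); st("down")
manip.set_gripper(0.0,60); st("grip")
for n in("scene","top"):
    p,d=manip.grab_frame(n); cv2.imwrite(f"pics/{n}1.png",p[:,:,::-1]);
    if n=="scene": cv2.imwrite("pics/s1c.png",cv2.resize(p[100:280,250:450],(667,600),interpolation=2)[:,:,::-1])
manip.move_l([.4381,.0659,.16]); st("lift")
p,d=manip.grab_frame("scene"); cv2.imwrite("pics/s2c.png",cv2.resize(p[80:260,250:450],(667,600),interpolation=2)[:,:,::-1])
```

```text
above t 3.56 tcp [0.4382 0.0665 0.1501] F [0.7 0.  0.7] M [0.   0.   0.04] grip 0.745
down t 4.45 tcp [0.4385 0.066  0.0396] F [ 0.2  0.3 -0.3] M [-0.01 -0.    0.03] grip 0.75
grip t 4.85 tcp [0.4386 0.066  0.0397] F [-0.5  1.4  7.6] M [ 0.08  0.18 -0.01] grip 0.344
lift t 5.91 tcp [0.4375 0.0659 0.1592] F [ 0.   1.4 -3.8] M [-0.02  0.   -0.04] grip 0.342
```

View pics/s1c.png

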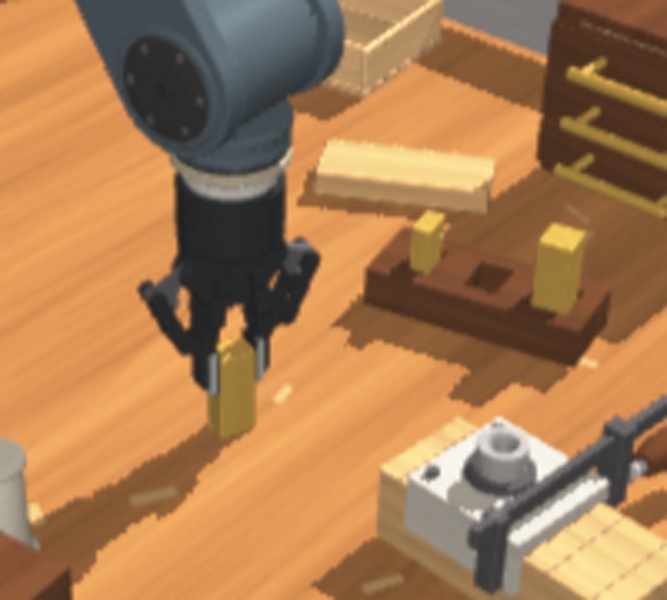

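View pics/s2c.png

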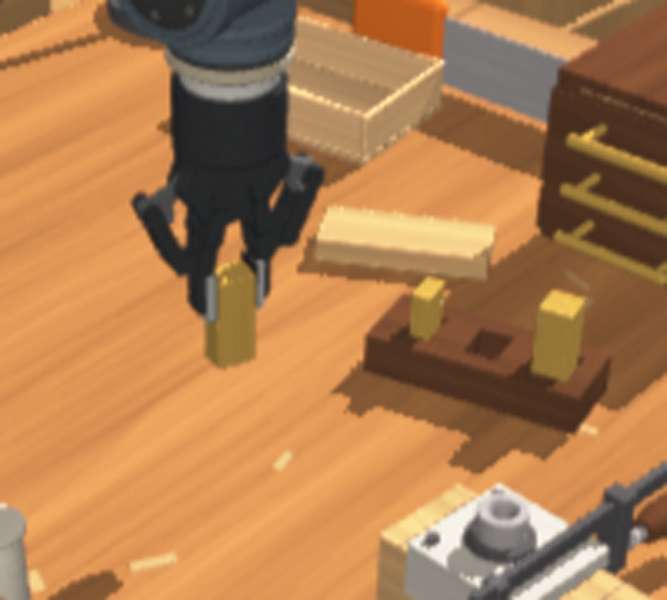

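Run:
```python
import cv2,numpy as np
a=cv2.imread("pics/scene0.png");b=cv2.imread("pics/scene1.png")
for y in range(222,234,2):
    def f(i):
        h=cv2.cvtColor(i[y:y+1,295:345],cv2.COLOR_BGR2HSV)[0]; return np.round(i[y,295:345].astype(int).mean(1)).astype(int)
    A,B=f(a),f(b); print(y,A[12:38],"\n   ",B[12:38])
A=a[205:240,295:345];B=b[205:240,295:345]
cv2.imwrite("pics/cmp.png",cv2.resize(np.hstack([A,B]),(800,280),interpolation=0))
# subpixel shift of lower block
g=lambda i:cv2.cvtColor(i,cv2.COLOR_BGR2GRAY).astype(np.float32)
t=g(a)[220:236,306:336]
r=cv2.matchTemplate(cv2.resize(g(b)[214:242,298:344],None,fx=8,fy=8,interpolation=2),cv2.resize(t,None,fx=8,fy=8,interpolation=2),cv2.TM_CCOEFF_NORMED)
_,m,_,l=cv2.minMaxLoc(r);print(m,np.array(l)/8-[8,6])
```

```text
222 [152 154 155 157 154 124  93  88  91 104 107 107 108 107 105 105 105 105
 107 117 146 148 147 150 153 157] 
    [157 158 160 161 157 116  93  91  92 113 112 112 112 110 110 109 108 111
 112 125 152 152 151 154 158 162]
224 [157 157 156 155 151 122  92  88  91 102 107 107 108 106 105 105 103 105
 108 118 148 152 155 158 159 159] 
    [161 162 161 160 155 119  93  90  92 114 111 111 112 110 110 109 108 110
 113 125 153 157 160 162 164 164]
226 [155 153 152 152 147 120  92  89  90 102 106 108 108 107 105 105 104 104
 107 118 155 160 159 159 159 159] 
    [159 158 156 156 152 123  95  90  93 113 111 112 112 110 109 109 108 110
 112 129 160 164 164 163 164 163]
228 [151 151 148 119  98  93  94  95  91 102 106 107 108 107 105 104 103 104
 109 145 158 158 158 157 156 156] 
    [156 156 153 124 102  98 100  92  94 113 111 111 112 110 109 108 107 107
 113 152 162 164 164 162 160 161]
230 [122 116  98  92  91  90  88  82  82 100 104 103  95  97  97  95 105 141
 156 158 158 157 156 159 160 160] 
    [126 120 101  95  95  93  92  92  94 112 110 108 100 100 101 109 145 150
 160 163 162 162 162 163 164 165]
232 [ 91  90  89  89  88  87  86  86  86  87  89  93  95 105 139 144 156 156
 157 156 158 161 161 161 162 165] 
    [ 95  94  92  92  92  90  89  90  91  93  95  97 110 145 149 160 163 161
 162 160 162 165 166 167 167 170]
0.9927585124969482 [-0.125 -0.25 ]
```

View pics/cmp.png

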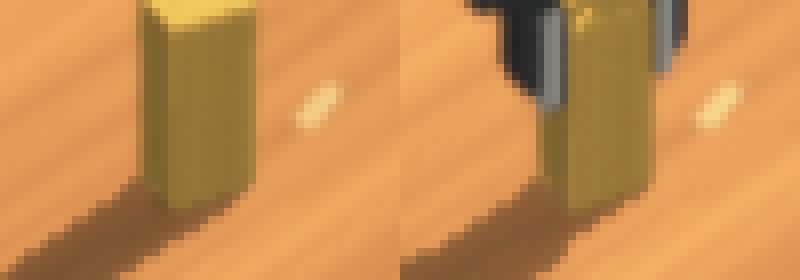

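Run:
```python
from h import *
x,y=.4939,.3063
manip.move_ptp([x,y,.16],down(102.1)); st("over")
manip.move_l([x,y,.082]); manip.dwell(.15); st("pre")
for n in("scene","top"):
    p,d=manip.grab_frame(n); cv2.imwrite(f"pics/{n}3.png",p[:,:,::-1])
    if n=="scene": cv2.imwrite("pics/s3c.png",cv2.resize(p[110:230,340:460],(600,600),interpolation=2)[:,:,::-1])
```

```text
over t 6.93 tcp [0.4937 0.3051 0.1596] F [ 0.5 -0.5 -4. ] M [-0.03 -0.02 -0.01] grip 0.342
pre t 7.75 tcp [0.4945 0.3065 0.0832] F [-0.2 -0.6 -4.1] M [-0.02 -0.01 -0.01] grip 0.343
```

View pics/s3c.png

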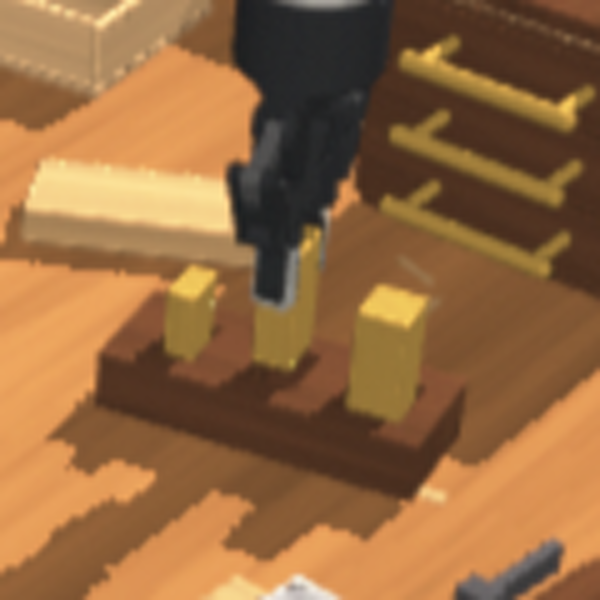

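Run:
```python
from h import *
x,y=.4937,.3062
ok=True
for z in(.074,.070,.066,.062,.058,.054,.050,.0485):
    manip.move_l([x,y,z],max_speed=.05); F=manip.current_force()
    st(str(z))
    if F[2]>8: print("contact");break
```

```text
0.074 t 8.16 tcp [0.4934 0.3061 0.0735] F [ 0.4 -0.9 -3.7] M [ 0.   -0.07 -0.02] grip 0.338
0.07 t 8.41 tcp [0.4936 0.3061 0.0697] F [ 1.1 -1.1 -3.8] M [-0.05  0.   -0.01] grip 0.34
0.066 t 8.66 tcp [0.4935 0.3061 0.0657] F [ 0.5 -0.4 -3.7] M [ 0.04  0.03 -0.02] grip 0.34
0.062 t 8.91 tcp [0.4935 0.3061 0.0617] F [-0.1  0.4 -4.3] M [-0.02  0.04  0.07] grip 0.34
0.058 t 9.16 tcp [0.4935 0.3061 0.0577] F [-0.1 -0.6 -4.1] M [-0.02  0.03  0.01] grip 0.345
0.054 t 9.41 tcp [0.4936 0.3061 0.0537] F [-1.1  0.3 -3.9] M [-0.03  0.01  0.  ] grip 0.345
0.05 t 9.66 tcp [0.4937 0.3062 0.0499] F [ 0.3 -0.2 -4.1] M [ 0.    0.03 -0.01] grip 0.341
0.0485 t 9.91 tcp [0.4938 0.3063 0.0497] F [-4.2 -0.5 12.3] M [-0.58  0.86 -0.07] grip 0.341
contact
```

Run:
```python
from h import *
manip.set_gripper(.65,60); st("open")
manip.move_l([.4937,.3062,.16],max_speed=.25); st("up")
manip.move_ptp([.5,.1,.3],down(16)); st("away")
for n in("scene","top"):
    p,d=manip.grab_frame(n); cv2.imwrite(f"pics/{n}4.png",p[:,:,::-1]); np.save(n+"4.npy",d)
    c=(p[120:240,340:460] if n=="scene" else p[230:350,90:210]); cv2.imwrite(f"pics/{n}4c.png",cv2.resize(c,(400,400),interpolation=2)[:,:,::-1])
    P=cloud(manip.get_calibration(n),d); m=np.all((P>(.47,.28,.07))&(P<(.518,.33,.095)),-1)
    g=P[m]; print(n,len(g),np.round(np.median(g,0)*1000,1),cv2.minAreaRect((g[:,:2]*1000).astype(np.float32)))
a=cv2.imread("pics/scene4c.png");b=cv2.imread("pics/top4c.png");cv2.imwrite("pics/p4.png",np.hstack([a,b]))
```

```text
open t 10.28 tcp [0.4937 0.3062 0.0485] F [ 0.6 -0.6  0.2] M [ 0.02  0.02 -0.03] grip 0.656
up t 10.88 tcp [0.4935 0.3061 0.1599] F [-0.5  0.  -0.1] M [ 0.04 -0.    0.03] grip 0.652
away t 11.93 tcp [0.4998 0.1004 0.2988] F [0.3 0.6 0.4] M [-0.01  0.    0.02] grip 0.653
scene 77 [494.5 301.1  76.6] ((493.4784851074219, 304.053955078125), (23.730457305908203, 34.020511627197266), 12.747248649597168)
top 8 [487.  289.1  76.9] ((487.3396301269531, 289.43115234375), (2.376894235610962, 4.448948383331299), 88.54291534423828)
```

View pics/p4.png

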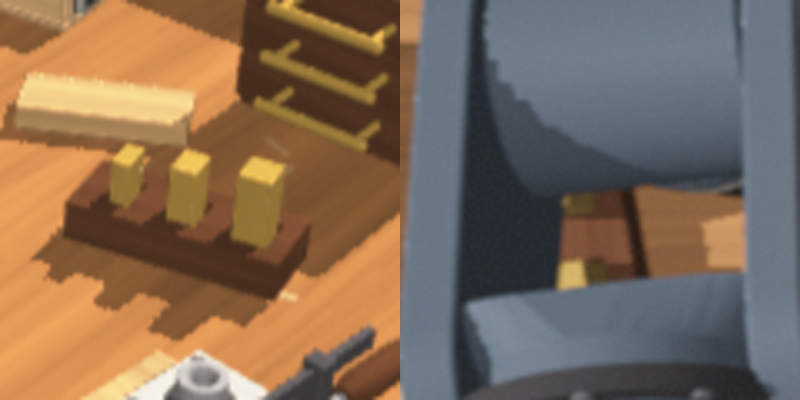

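Run:
```python
from h import *
x,y=.5202,-.4005
for z in(.26,.146,.37): print(best([x,y,z],16)[0])
print(best([.666,.0745,.37],16)[0])
manip.move_ptp([.45,-.15,.36],down(16))
manip.move_ptp([x,y,.27],down(16)); st()
manip.move_l([x,y,.23]); manip.dwell(.1); st()
for n in("scene","top"):
    p,d=manip.grab_frame(n); cv2.imwrite(f"pics/{n}5.png",p[:,:,::-1])
    if n=="scene": cv2.imwrite("pics/s5c.png",cv2.resize(p[200:380,110:290],(600,600),interpolation=2)[:,:,::-1])
```

```text
(np.float64(1.0062544244799074), 16, array([-0.73,  0.52,  1.32, -0.  ,  1.3 , -1.01]))
(np.float64(1.0062544244799074), 16, array([-0.73,  0.63,  1.43, -0.  ,  1.08, -1.01]))
(np.float64(1.0062544244799074), 16, array([-0.73,  0.47,  1.15, -0.  ,  1.53, -1.01]))
(np.float64(0.23729677089043166), 16, array([ 0.04,  0.5 ,  1.1 , -0.  ,  1.54, -0.24]))
 t 14.12 tcp [ 0.5208 -0.3993  0.2708] F [0.5 0.1 0.4] M [-0.    0.03  0.01] grip 0.65
 t 14.64 tcp [ 0.5208 -0.4005  0.2317] F [-0.2  0.2 -0.1] M [ 0.02 -0.02  0.  ] grip 0.649
```

View pics/s5c.png

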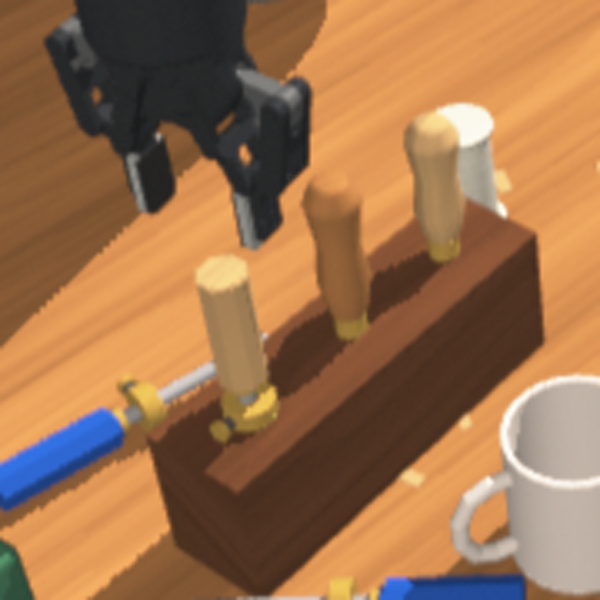

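Run:
```python
import cv2,numpy as np
r=[cv2.imread(f"pics/scene{k}.png")[210:470,60:330] for k in(0,1,3,4,5)]
a=np.hstack(r[:3]);b=np.hstack(r[3:]+[r[0]*0]);cv2.imwrite("pics/hist.png",cv2.resize(np.vstack([a,b]),(800,513)))
```

```text
(no output)
```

View pics/hist.png

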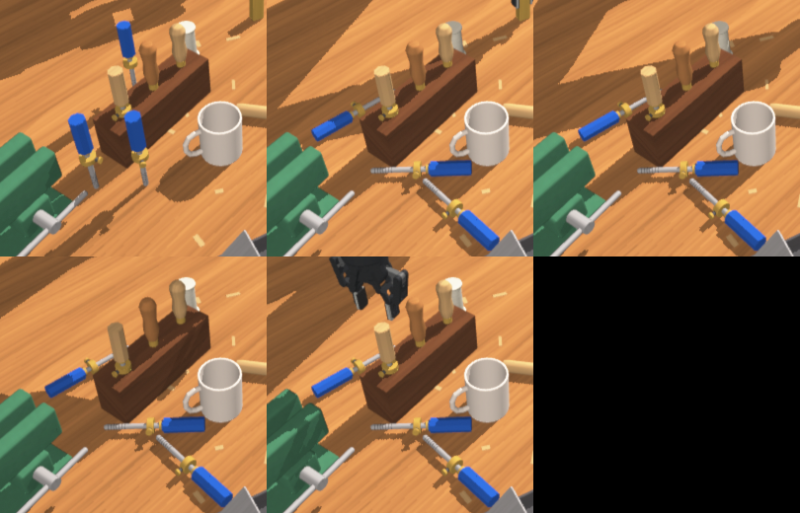

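View pics/top5.png

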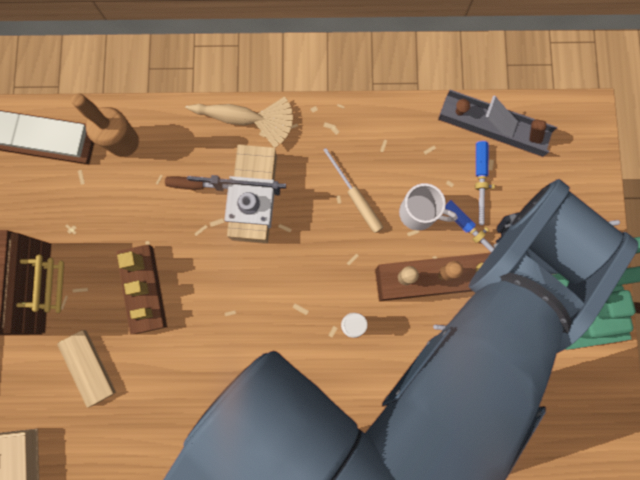

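Run:
```python
from h import *
x,y=.5198,-.4005
manip.move_l([x,y,.146],max_speed=.1); manip.dwell(.1); st("down")
manip.set_gripper(0.,80); manip.dwell(.2); st("grip")
manip.move_l([x,y,.165],max_speed=.05); st("lift1")
manip.move_l([x,y,.36],max_speed=.15); manip.dwell(.1);st("lift")
for n in("scene","top"):
    p,d=manip.grab_frame(n); cv2.imwrite(f"pics/{n}6.png",p[:,:,::-1])
```

```text
down t 15.83 tcp [ 0.5201 -0.4007  0.1468] F [ 0.  -0.3 -0.1] M [-0.05  0.04 -0.01] grip 0.651
grip t 16.41 tcp [ 0.5202 -0.4006  0.1465] F [2.3 1.9 6.5] M [ 0.3  -0.37 -0.04] grip 0.294
lift1 t 16.94 tcp [ 0.5197 -0.4005  0.165 ] F [ 0.2 -0.8 -1.3] M [-0.02 -0.03 -0.01] grip 0.296
lift t 18.49 tcp [ 0.5196 -0.4004  0.3592] F [ 0.1 -0.9 -3. ] M [ 0.02 -0.02  0.02] grip 0.299
```

View pics/scene6.png

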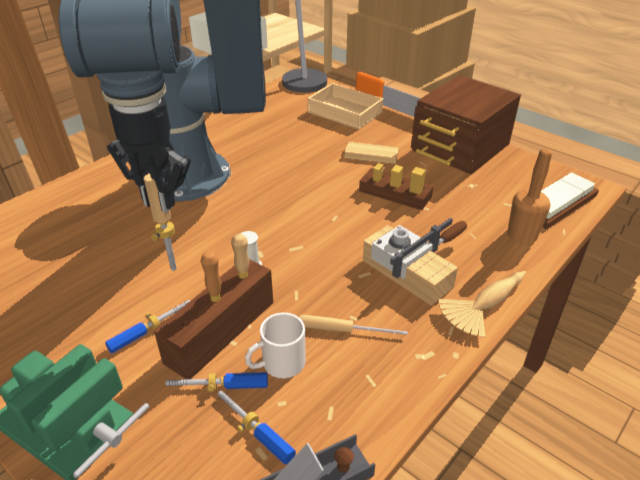

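Run:
```python
from h import *
x,y=.666,.0745
manip.move_ptp([x,y,.36],down(16)); st()
manip.move_l([x,y,.255],max_speed=.15); manip.dwell(.2); st()
e=manip.current_ee_pos();R=manip.current_tcp_rot();print(np.round(R,3))
for n in("scene","top"):
    p,d=manip.grab_frame(n); cv2.imwrite(f"pics/{n}7.png",p[:,:,::-1])
    if n=="scene":
        c=manip.get_calibration(n); k=6;x0,y0=350,140;im=cv2.resize(p[140:240,350:450],None,fx=k,fy=k,interpolation=2)[:,:,::-1].copy()
        for dz in(-.019+.05,-.0+.0,.051,.131):
            u=proj(c,[e[0],e[1],e[2]-dz]);q=((u+.5-[x0,y0])*k).astype(int);cv2.circle(im,tuple(map(int,q)),3,(0,255,0),1)
        for r,col in((.0175,(255,0,255)),(.0065,(255,255,0))):
            q=np.array([proj(c,[x+r*np.cos(t),y+r*np.sin(t),.1]) for t in np.arange(40)*np.pi/20]);q=((q+.5-[x0,y0])*k).astype(np.int32);cv2.polylines(im,[q],True,col,1)
        cv2.imwrite("pics/s7c.png",im)
```

```text
t 20.4 tcp [0.6661 0.0734 0.36  ] F [-0.1 -0.2 -1.5] M [-0.05 -0.   -0.1 ] grip 0.294
 t 21.45 tcp [0.6663 0.0745 0.256 ] F [ 0.6  0.  -0.7] M [-0.07 -0.    0.02] grip 0.297
[[ 0.002  0.961  0.276]
 [ 0.     0.276 -0.961]
 [-1.     0.002  0.   ]]
```

View pics/s7c.png

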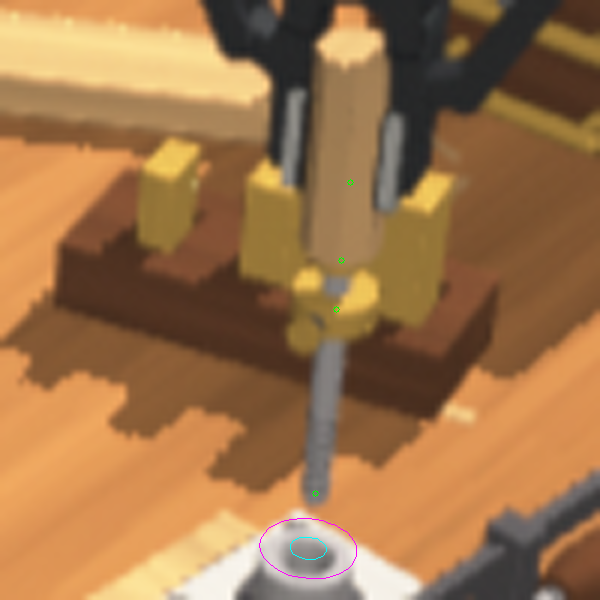

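View pics/top7.png

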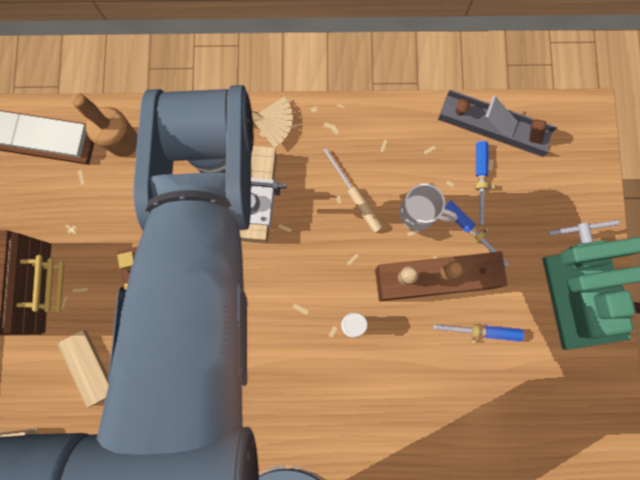

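Run:
```python
from h import *
x,y=.666,.0745
for z in(.232,.226,.220,.214,.20,.185,.17,.158,.154,.1525,.151,.1495):
    manip.move_l([x,y,z],max_speed=.06); F=manip.current_force()
    st(str(z))
    if F[2]>6 or np.hypot(F[0],F[1])>8: print("contact");break
```

```text
0.232 t 22.08 tcp [0.666  0.0745 0.2317] F [-0.7  0.1 -1.2] M [ 0.03 -0.03 -0.03] grip 0.299
0.226 t 22.33 tcp [0.6659 0.0745 0.2257] F [ 0.7 -0.9 -1.4] M [-0.   -0.02 -0.02] grip 0.298
0.22 t 22.58 tcp [0.6658 0.0745 0.2195] F [-0.9  0.1 -1.4] M [ 0.05 -0.01 -0.01] grip 0.294
0.214 t 22.83 tcp [0.6658 0.0745 0.2135] F [ 0.8 -0.1 -1.4] M [ 0.03 -0.02  0.02] grip 0.296
0.2 t 23.22 tcp [0.6658 0.0745 0.1994] F [ 0.1 -0.2 -1.2] M [ 0.   -0.02  0.04] grip 0.297
0.185 t 23.62 tcp [0.6658 0.0745 0.1845] F [ 0.1  0.3 -1.8] M [-0.01  0.01 -0.04] grip 0.298
0.17 t 24.02 tcp [0.6658 0.0745 0.1695] F [ 0.  -0.3 -1.2] M [ 0.01 -0.04  0.01] grip 0.296
0.158 t 24.37 tcp [0.6658 0.0744 0.1575] F [ 0.  -0.6 -1.5] M [ 0.02  0.01 -0.02] grip 0.296
0.154 t 24.62 tcp [0.6659 0.0745 0.1538] F [-0.7  0.1 -1.1] M [ 0.   -0.05 -0.04] grip 0.297
0.1525 t 24.87 tcp [0.666  0.0745 0.1525] F [ 0.1 -0.1 -1.7] M [ 0.02 -0.04 -0.  ] grip 0.292
0.151 t 25.12 tcp [0.6663 0.0745 0.1515] F [-1.1 -0.2  3.2] M [0.05 0.15 0.02] grip 0.293
0.1495 t 25.37 tcp [0.6665 0.0745 0.1514] F [-3.4 -0.1 13.2] M [-0.17  1.02 -0.05] grip 0.294
contact
```

Collar seated at the expected TCP height (0.1515). I'll hold, check, draw out and raise.

Run:
```python
from h import *
manip.dwell(.4); st("seat")
p,d=manip.grab_frame("scene"); cv2.imwrite("pics/s8c.png",cv2.resize(p[150:270,340:460],(600,600),interpolation=2)[:,:,::-1])
x,y=.666,.0745
manip.move_l([x,y,.165],max_speed=.06); st()
manip.move_l([x,y,.36],max_speed=.15); st("out")
# candidate level poses
for az in(0,-10,-20,10):
  for r in(.35,.42,.5):
    for z in(.35,.42):
      a=np.radians(az); xa=np.array([np.cos(a),np.sin(a),0]); 
      for s in(1,-1):
        for nm,ya in(("v",np.array([0,0,s*1.])),("h",s*np.array([-np.sin(a),np.cos(a),0]))):
          q=manip.inverse_kinematics([r*np.cos(a),r*np.sin(a),z],np.stack([xa,ya,np.cross(xa,ya)],1))
          if q is not None and az in(0,): print(az,r,z,nm,s,np.round(q,2))
print(np.round(manip.current_qpos(),2))
```

```text
seat t 25.77 tcp [0.6665 0.0745 0.1514] F [-4.  -0.5 14.1] M [-0.15  1.04  0.06] grip 0.294
 t 26.23 tcp [0.666  0.0745 0.1651] F [-0.1 -0.6 -1.5] M [-0.02  0.   -0.04] grip 0.296
out t 27.68 tcp [0.6658 0.0745 0.359 ] F [ 0.2 -0.1 -2.4] M [-0.01 -0.03  0.02] grip 0.294
0 0.42 0.42 v 1 [-0.3  -0.38  2.58  2.65  0.69 -2.75]
0 0.42 0.42 h 1 [-0.3  -0.38  2.58  2.65  0.69  1.96]
0 0.42 0.42 v -1 [-0.3  -0.38  2.58  2.65  0.69  0.39]
0 0.42 0.42 h -1 [-0.3  -0.38  2.58  2.65  0.69 -1.18]
0 0.5 0.35 h 1 [-0.2   0.08  2.52  2.91  1.03  1.69]
0 0.5 0.35 v -1 [-0.2   0.08  2.52  2.91  1.03  0.12]
0 0.5 0.35 h -1 [-0.2   0.08  2.52  2.91  1.03 -1.45]
0 0.5 0.42 h 1 [-0.2  -0.14  2.44  2.85  0.75  1.79]
0 0.5 0.42 v -1 [-0.2  -0.14  2.44  2.85  0.75  0.22]
0 0.5 0.42 h -1 [-0.2  -0.14  2.44  2.85  0.75 -1.35]
[ 0.04  0.5   1.12  0.    1.52 -0.24]
```

View pics/s8c.png

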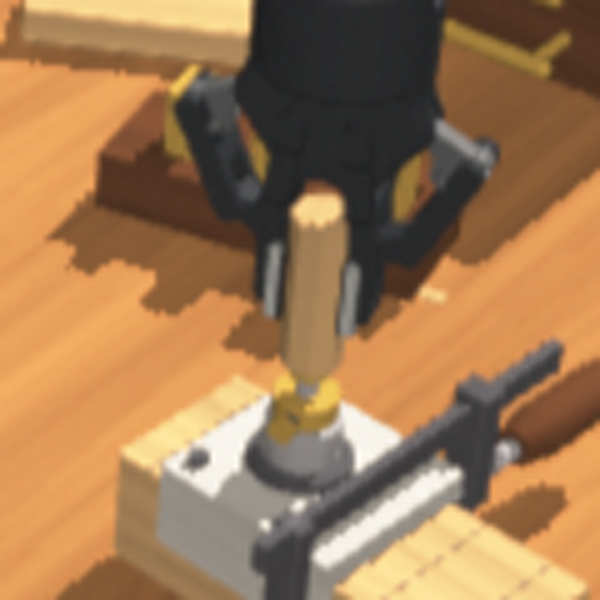

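Run:
```python
from h import *
manip.set_gripper(0.,110); st("regrip")
q=manip.current_qpos()
manip.move_j([q[0],q[1],q[2],.8,1.5708,-1.0]); st("half"); print(np.round(manip.current_tcp_rot()[:,0],3))
manip.move_j([q[0],.5,1.0708,1.5708,1.5708,-1.5708]); manip.dwell(.5); st("level"); print(np.round(manip.current_tcp_rot(),3))
for n in("scene","top"):
    p,d=manip.grab_frame(n); cv2.imwrite(f"pics/{n}9.png",p[:,:,::-1])
```

```text
regrip t 27.89 tcp [0.6659 0.0745 0.3595] F [-0.6 -0.9 -1.1] M [ 0.   -0.05 -0.02] grip 0.287
half t 28.68 tcp [0.6492 0.2634 0.4393] F [-0.3 -0.7 -1.5] M [-0.58 -0.05  0.01] grip 0.289
[-0.064  0.713 -0.698]
level t 30.02 tcp [0.6578 0.3393 0.6456] F [-0.3  0.2 -0.9] M [-0.85 -0.06 -0.  ] grip 0.292
[[-0.042  0.     0.999]
 [ 0.999  0.     0.042]
 [-0.     1.    -0.   ]]
```

View pics/scene9.png

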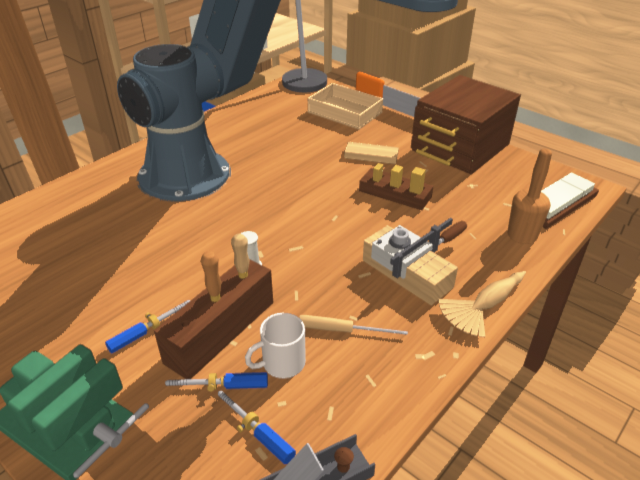

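View pics/top9.png

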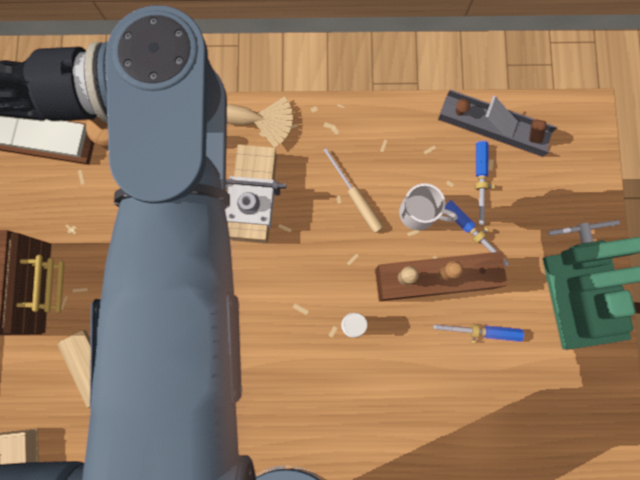

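Run:
```python
from h import *
R=manip.current_tcp_rot()
for X in([.6,.1,.45],[.6,.05,.45],[.55,.1,.5],[.5,.1,.45]):
    q=manip.inverse_kinematics(X,R); print(X,None if q is None else np.round(q,2))
print(np.round(manip.current_qpos(),2))
```

```text
[0.6, 0.1, 0.45] [-0.34  0.55  1.47  1.4   1.91 -2.04]
[0.6, 0.05, 0.45] [-0.41  0.57  1.42  1.37  1.98 -2.04]
[0.55, 0.1, 0.5] [-0.37  0.41  1.55  1.41  1.95 -2.  ]
[0.5, 0.1, 0.45] [-0.4   0.38  1.73  1.33  1.94 -2.16]
[ 0.04  0.5   1.07  1.57  1.57 -1.57]
```

Run:
```python
from h import *
R=manip.current_tcp_rot()
manip.move_ptp([.6,.1,.45],R); manip.dwell(.6); st("level")
R=manip.current_tcp_rot();e=manip.current_ee_pos();print(np.round(R[:,0],3))
for n in("scene","top"):
    p,d=manip.grab_frame(n); cv2.imwrite(f"pics/{n}10.png",p[:,:,::-1]); np.save(n+"10.npy",d); np.save(n+"10p.npy",p)
    c=manip.get_calibration(n); print(n,proj(c,e),proj(c,e+R[:,0]*.131),proj(c,e+R[:,0]*.051))
```

```text
level t 31.92 tcp [0.6  0.1  0.45] F [ 0.7 -0.  -1.9] M [-0.83  0.02  0.04] grip 0.285
[-0.042  0.999 -0.   ]
scene [396.33298521  63.70626009] [432.13644721  43.10253578] [410.86447297  55.34386297]
top [190.82635632 188.52447768] [ 96.89449613 193.17457861] [154.25738104 190.33482643]
```

View pics/scene10.png

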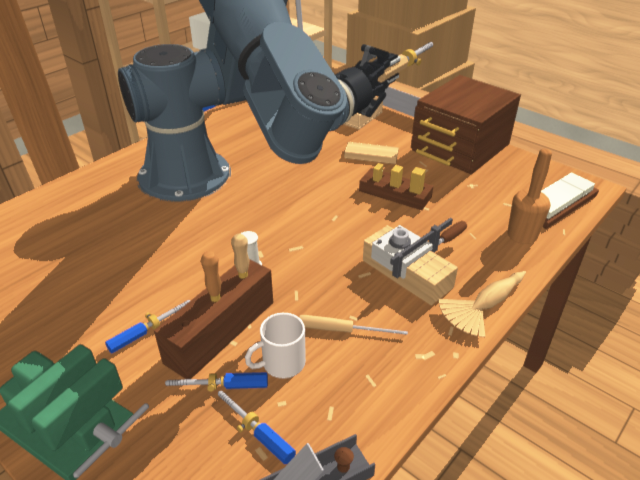

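Run:
```python
from h import *
for n in("scene","top"):
    P=cloud(manip.get_calibration(n),np.load(n+"10.npy")); m=np.all((P>(.475,.28,.074))&(P<(.513,.335,.095)),-1);g=P[m]
    if len(g)>5: print(n,len(g),np.round(np.median(g,0)*1000,1),cv2.minAreaRect((g[:,:2]*1000).astype(np.float32)))
p=np.load("top10p.npy");cv2.imwrite("pics/t10.png",p[:,:,::-1])
print(np.abs(manip.current_joint_vel()).max())
manip.sign_off(); st()
```

```text
scene 65 [493.5 303.3  77.3] ((493.3544006347656, 304.3772277832031), (22.5034236907959, 40.194671630859375), 10.735103607177734)
top 166 [491.4 305.2  78.9] ((492.4105529785156, 305.697021484375), (22.636062622070312, 31.041988372802734), 13.607803344726562)
0.002947602809102264
the job is handed in; nothing more can be done
the job is handed in; nothing more can be done
```

View pics/t10.png

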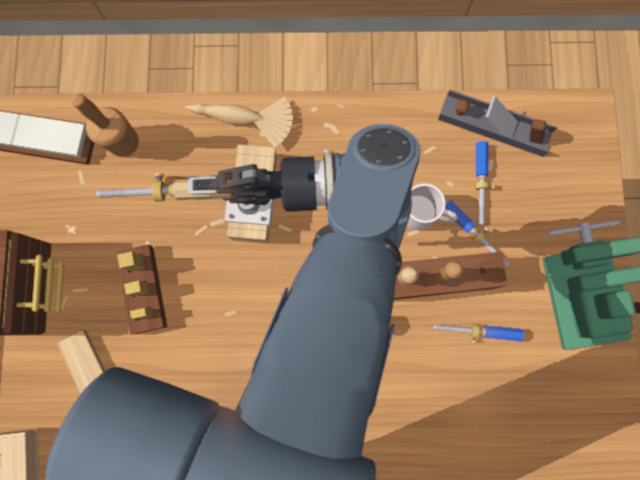

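I put the setting block back in its slot, let go, and then ran the gauge through the drill guide. The job was handed in at about 32 s with the gauge held level and clear; sign-off gives no verdict.

**Setting block:** It went down in the middle slot until it met the floor, and I released it. The last top view puts it within about 2 mm of the slot centre I measured. Its top reads about 79 mm above the bench; fully down is 80 mm.

**Gauge:** I took the pale-handled gauge out of the tool block and lowered it into the guide. The collar stopped where I expected (TCP z 0.1515 m), pressing at about 14 N for 0.4 s. I then drew it straight out.

**Final hold:** The gauge is held with a 110 N grip, rod level (vertical component of the tool axis 0.000), tip about 0.45 m above the bench and the arm at rest. In the scene view the tip appears within about 1 px of where a level rod should be.

**Other checks:**
- **Guide mouth:** the camera fit was up to about 1 px off between the two views, but the rod went in without side force.
- **Blue look-alikes:** the three gauges balanced on their tips fell over early, before the arm came near them. I did not touch them. One lies near the mug's handle, but the mug looked unmoved in the pictures.
- **Everything else:** nothing else appeared shifted.

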